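# Serve a dish and hold the warming box open

## Robot

A 6-joint arm with a two-finger parallel gripper is mounted at the origin on the work surface. World frame = base frame: x ahead of the robot, y to its left, z up, the work surface at z = 0. Lengths are in m, angles in rad, forces in N, time in s.
With the tool pointing down it reaches from about 0.35 to 0.975 m from the base axis. Payload 7.1 kg.
Tool frame: the origin (TCP) lies midway between the tips of the shut fingers; the grasp point (between the pads) lies 19 mm behind it; z points along the fingers, y is the line along which they close (so a half turn about z gives the same grasp; the last joint's range is limited). The gripper opens to 88 mm and grips with 3 to 60 N. Pads are 20 mm wide; open, the fingers measure 115 mm over their backs; the gripper's body (75 mm by 178 mm) begins 61 mm behind the grasp point.
Start: joints at [1.205, 0.423, 1.63, -0, 1.089, -0.019], TCP at [0.212, 0.588, 0.223] pointing down, gripper open.
Joint ranges: [-3, 3], [-0.9, 2.11], [0.09, 2.58], [-1.31, 4.45], [0.11, 2.69], [-2.54, 2.54]. Speed limits (rad/s): [2.39, 2.39, 3.01, 3.14, 3.14, 3.14].

## Interface

Orientations are given as a unit quaternion [w, x, y, z].
In Python, from station import move_pose, movel, movej, command_gripper, wait, inverse_kinematics, read_camera, camera_info, MotionError, job_done, get_time, get_joint_pos, get_qvel, get_effort, get_tcp_pos, get_ee_rot, get_ft_force, get_ft_torque, get_grip_width, get_finger_force gives the robot as it stands. Calls block until the motion is done:
- move_pose(position, orientation): joint-space move of the TCP to a pose.
- movel(position, frame=None, v=0.15, until_force=None): straight line of the TCP; frame=None keeps the orientation; v is the mean speed in m/s. With until_force (N) it stops when the force on the tool has changed by that much, and returns True; else False.
- movej(angles): joint-space move.
- command_gripper(opening): opening from 0.0 (shut) to 1.0 (fully open); the grip force is fixed at half the most; returns when the fingers have stopped.
- wait(seconds).
- inverse_kinematics(position, orientation): joint angles nearest the present ones, or None.
- read_camera(name): name is "scene" or "top" or "wrist"; returns the picture (400x640x3 uint8, red, green, blue); there is no depth.
- camera_info(name): a dict with "intrinsics" (3x3 intrinsics, pixels), "T" (4x4, takes a point from camera to world coordinates); the wrist camera has in their place "tool_from_camera" (4x4, takes a point from camera to tool coordinates, whose origin is the TCP and whose axes are the flange's). Camera axes: x right, y up, looking along -z (the intrinsics and any distortion apply to the point x, -y, -z); pixel columns grow to the right and rows downward; lengths in m; the calibration is good to about 2 mm. A picture is of the moment at which its call begins: read the wrist's pose just before it. camera_info takes no time and is no camera call.
A pose or a line that the arm cannot do raises MotionError and nothing moves.
- job_done(): hands the job in; it is judged then, once.
Readings, each from a call of its own:
- get_time(): time.
- get_joint_pos(): joint angles.
- get_qvel(): joint speeds.
- get_effort(): joint torques, N m.
- get_tcp_pos(): TCP position.
- get_ee_rot(): TCP orientation.
- get_ft_force(): force on the tool from outside, world axes, zero at the start.
- get_ft_torque(): the same for the moment, N m.
- get_grip_width(): opening from 0.0 (shut) to 1.0 (fully open).
- get_finger_force(): force on a finger pad.
Only numpy, scipy, OpenCV 4.12 (cv2) and the standard library are available. Lean on these libraries where they do the work, as an engineer would, in place of code of your own. Each camera call takes 0.05 s, during which the arm holds its last target. There are 200 camera calls.

## Task

Take the top dish off the pile of three and stand it upright, wholly on the square gauze pad, leaving the other two dishes stacked on their coaster. Then lift the lid of the warming box and keep holding it 50 degrees open (give or take 5), so that a colleague can load the box: finish while still holding it, for it falls shut if let go. Do not drop the dish, let the lid slam, or disturb the bottles.

Things in the scene. Friction and masses are not known exactly. Their poses are not given: they have to be found in the camera images.
- dish_top_center (a point): centre (half-way up) of the top white porcelain dish of the pile: straight-sided round pot, 58 mm outside diameter, 50 mm high, open on top, 4 mm walls, about 120 g, z up. Its lowest 6 mm is a foot (45 mm diameter) sitting loosely inside the rim below; that rim comes up to 19 mm below this point: grip across the diameter above it. On the pad this point is 29 mm above the bench
- dish_middle_center (a point): centre (half-way up) of the middle dish of the pile, same shape and size; 44 mm below the centre of the top dish at the start; loose
- dish_bottom_center (a point): centre (half-way up) of the lowest dish of the pile, same shape and size, standing loose on the coaster
- coaster: round cork coaster, 90 mm diameter, 6 mm thick, fixed to the bench; the pile of dishes stands within 9 mm of its middle; origin at the centre of its underside
- pad: empty square gauze pad of steel, 120 x 120 mm, 4 mm thick, with a white round middle 84 mm across, fixed to the bench; origin at the centre of its underside, x and y along its sides, z up
- box: warming box, a white open-topped box 200 mm deep (x) x 240 mm wide (y) x 110 mm high, fixed to the bench; origin at the centre of its underside; its front, with a dark display, faces its own -x, roughly towards the robot
- lid (a joint): opening angle of the box's lid, rad: 0 shut (level), growing as its front edge rises, 0.873 is 50 degrees, stop at 1.8. No spring, next to no friction: it falls shut by its weight. A grey plate 200 x 240 x 8 mm, about 350 g, covering the box, hinged along the box's far (+x) top edge; lifting it at the handle takes about 2 N
- lid_handle (a point): middle of the lid's grip bar: round steel bar 10 mm thick, 110 mm long, parallel to the box's y axis, 35 mm above the lid's top face on two end posts, 25 mm behind the lid's front edge. It turns with the lid; 153.5 mm above the bench when shut. Being round, it can turn between gripper fingers as the lid swings
- lid_hinge (a point): middle of the lid's hinge axis, on the box's far top edge, 110.5 mm above the bench; the axis runs along the box's y. With the lid shut the grip bar is 175 mm from it towards the box's front and 43 mm above it (180 mm radius)
- dropper_clear: bystander: clear glass dropper bottle with a dark red rubber bulb, 56 mm diameter, 145 mm high; loose; origin at the centre of its underside
- dropper_amber: bystander: brown glass dropper bottle with a dark red rubber bulb, 56 mm diameter, 145 mm high; loose; origin at the centre of its underside
- wash_bottle: bystander: white plastic wash bottle with a spout, 66 mm diameter, 175 mm high; loose; origin at the centre of its underside
Not all that is in view belongs to the job. Several things have the shape of the coaster; the one meant has the colours described above.

How it is judged:
On the way, in this order (a step that is already met when the one before it is completed fails the run):
1. the top dish is lifted clear of the pile (height (world z) of dish_top_center above 0.135 m and distance between dish_top_center and dish_middle_center above 0.055 m), for 0.1 s.
2. the top dish stands upright on the pad, let go (x of dish_top_center in the frame of pad between -0.032 and 0.032 m and y of dish_top_center in the frame of pad between -0.032 and 0.032 m and z of dish_top_center in the frame of pad between 0.024 and 0.034 m and angle between dish_top_center's own z axis and vertical below 0.1 rad and contact force between the fingers and dish_top below 0.05 N), for 0.3 s.
3. the lid is lifted (value of joint lid above 0.2 rad), for 0.1 s.
At the end, for the whole second after the job is handed in: The robot holds the lid steady at 50 degrees within 6, pressing it with over 0.5 N, no dish or bottle propping it; the top dish stands upright, released, within 32 mm of the pad's middle along each side; the other two stay stacked (within 10 mm) within 30 mm of the coaster's middle (all of step 2 and value of joint lid between 0.768 and 0.978 rad and velocity of joint lid between -0.1 and 0.1 rad/s and contact force between any of the fingers, the arm and lid above 0.5 N and contact force between each of dish_top, dish_middle, dish_bottom, dropper_clear, dropper_amber, wash_bottle and lid below 0.05 N and linear speed of dish_top below 0.03 m/s and horizontal distance between dish_middle_center and dish_bottom_center below 0.01 m and horizontal distance between dish_bottom_center and coaster below 0.03 m and angle between each of dish_middle_center, dish_bottom_center's own z axis and vertical below 0.1 rad and z of dish_middle_center in the frame of coaster between 0.068 and 0.082 m); the arm keeps its last pose, push and grip.
It fails at once if the dish is dropped (falls free faster than 0.5 m/s) (linear speed of dish_top above 0.5 m/s and contact force between the fingers and dish_top below 0.01 N).
It fails at once if the lid slams (falls faster than 5 rad/s) (velocity of joint lid below -5 rad/s).
It fails at once if a bottle is pushed more than 30 mm or tipped (distance of any of dropper_clear, dropper_amber, wash_bottle from where it was at the start of the episode above 0.03 m or angle between any of dropper_clear, dropper_amber, wash_bottle's own z axis and vertical above 0.35 rad).
It also fails if it takes over 61 s, if anything falls off the work surface, if the arm or the gripper's body presses on something with over 40 N, if the wrist force passes 120 N, or if a joint passes its speed limit or range.

## Working session

There is one attempt and no reset: what is moved stays moved. The work goes in short steps, each a Python script; the robot and the scene stay as the last script left them, time stands still between calls to the robot, and variables do not carry over. Pictures are saved under pics/ and viewed, at most 10 in all, crops included, and the job is handed in when it is done.

```bash
mkdir -p pics; ls; python3 - <<'E'
from station import *
import cv2,numpy as np
for n in("top","scene"):
    im=read_camera(n);cv2.imwrite(f"pics/{n}0.png",im[:,:,::-1]);i=camera_info(n);print(n,np.round(i["intrinsics"],1).tolist(),np.round(i["T"],3).tolist(),[k for k in i])
i=camera_info("wrist");print({k:np.round(v,3).tolist() if not isinstance(v,str) else v for k,v in i.items()})
print(get_ee_rot(),get_tcp_pos(),get_time())
E
```

```text
pics
top [[501.2, 0.0, 316.6], [0.0, 501.2, 194.8], [0.0, 0.0, 1.0]] [[0.016, 0.987, -0.159, 0.287], [-1.0, 0.017, 0.002, -0.058], [0.005, 0.159, 0.987, 1.453], [0.0, 0.0, 0.0, 1.0]] ['intrinsics', 'T']
scene [[419.5, 0.0, 320.3], [0.0, 419.5, 201.1], [0.0, 0.0, 1.0]] [[-0.738, -0.412, 0.534, 1.002], [0.674, -0.475, 0.565, 0.461], [0.021, 0.777, 0.629, 0.731], [0.0, 0.0, 0.0, 1.0]] ['intrinsics', 'T']
{'intrinsics': [[276.366, 0.0, 317.556], [0.0, 276.366, 199.249], [0.0, 0.0, 1.0]], 'tool_from_camera': [[0.001, 0.953, 0.304, 0.084], [1.0, -0.001, 0.001, -0.001], [0.001, 0.304, -0.953, -0.161], [0.0, 0.0, 0.0, 1.0]]}
[-1.20238246e-04  1.72516748e-01  9.85006346e-01 -6.74134956e-04] [0.21223705 0.58733305 0.22201252] 0.1
```

View pics/top0.png

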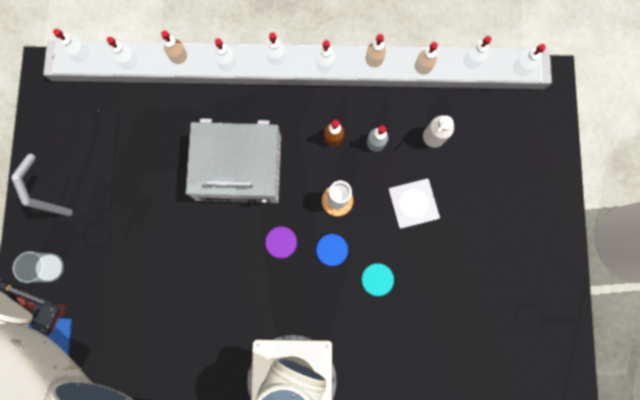

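View pics/scene0.png

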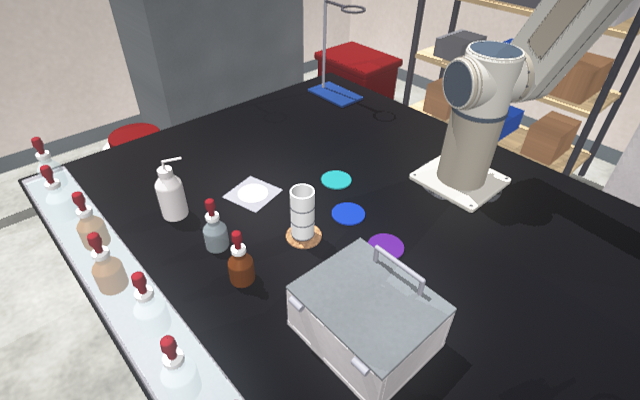

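The top view shows four coaster-shaped things: cork-brown (338,203) with the pile on it, purple (281,242), blue (332,250) and cyan (378,280). The cork-brown one is the one meant. The pad is at (414,203), the box at (234,160) with its handle at (228,184), and the bottles at (335,133), (377,138) and (438,130). I'll confirm this in an enlarged crop.

```bash
python3 - <<'E'
import cv2
im=cv2.imread("pics/top0.png")[110:235,180:450]
cv2.imwrite("pics/crop0.png",cv2.resize(im,None,fx=2.9,fy=2.9,interpolation=cv2.INTER_CUBIC))
E
```

```text
(no output)
```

View pics/crop0.png

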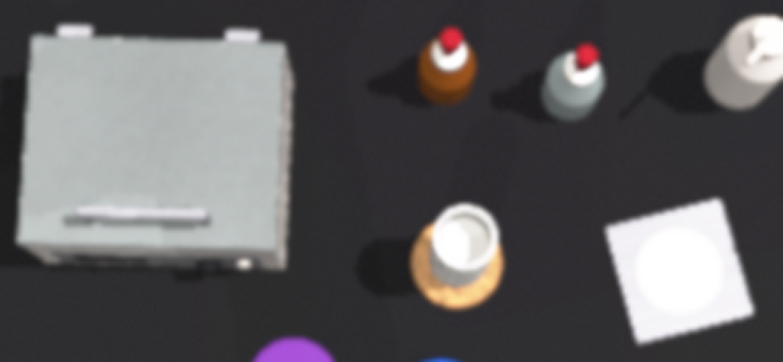

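The crop confirms the pile stands on the cork coaster at crop (457,262), with its rim centred at about (465,237). Pad corners are (605,228), (720,199), (754,314) and (637,344). Lid corners are (32,36), (286,44), (286,248) and (18,241), and the handle bar runs from (80,213) to (208,215).

```bash
cat > h.py <<'E'
from station import *
import numpy as np, cv2
from scipy.spatial.transform import Rotation as R
def unproj(T,K,uv,z):
    d=T[:3,:3]@np.array([(uv[0]-K[0,2])/K[0,0],-(uv[1]-K[1,2])/K[1,1],-1.])
    return T[:3,3]+d*(z-T[2,3])/d[2]
def top(uv,z):
    i=camera_info("top");return unproj(np.array(i["T"]),np.array(i["intrinsics"]),uv,z)
def wristT():
    T=np.eye(4);q=get_ee_rot();T[:3,:3]=R.from_quat([q[1],q[2],q[3],q[0]]).as_matrix();T[:3,3]=get_tcp_pos()
    i=camera_info("wrist");return T@np.array(i["tool_from_camera"]),np.array(i["intrinsics"])
def quat(yaw,pitch=0.):
    # tool down, x axis at yaw; then tilted by pitch about the tool's own y
    q=(R.from_euler('z',yaw)*R.from_euler('x',np.pi)*R.from_euler('y',pitch)).as_quat()
    return [q[3],q[0],q[1],q[2]]
E
python3 - <<'E'
from h import *
c=lambda p,z: top(((p[0]+.5)/2.9-.5+180,(p[1]+.5)/2.9-.5+110),z)
f=lambda n,l,z:[print(n,np.round(c(p,z),4)) for p in l]
f("rim",[(465,237),(432,237),(498,237)],.144)
f("coaster",[(457,262),(411,262),(504,262)],.006)
P=np.array([c(p,.004) for p in[(605,228),(720,199),(754,314),(637,344)]]);print("pad",P.mean(0),np.linalg.norm(np.diff(P,axis=0),axis=1),np.arctan2(*(P[1]-P[0])[1::-1]))
L=np.array([c(p,.1185) for p in[(32,36),(286,44),(286,248),(18,241)]]);print("lid",L,np.linalg.norm(np.diff(L,axis=0),axis=1))
f("bar",[(80,213),(208,215),(144,214)],.1535)
f("bottles top",[(450,40),(585,56)],.14);f("wash",[(765,42)],.175)
i=R.from_quat(np.roll(get_ee_rot(),-1)).as_matrix();print(np.round(i,2))
for n,p in(("pile",(.44,.0)),): pass
E
```

```text
rim [ 0.5083 -0.1226  0.144 ]
rim [ 0.5078 -0.0925  0.144 ]
rim [ 0.5088 -0.1528  0.144 ]
coaster [ 0.5059 -0.1216  0.006 ]
coaster [ 0.5051 -0.0753  0.006 ]
coaster [ 0.5067 -0.169   0.006 ]
pad [ 0.5009172  -0.34559761  0.004     ] [0.12139521 0.12124305 0.12209132] -1.3050522779392633
lid [[0.69947216 0.2895197  0.1185    ]
 [0.69580792 0.04791486 0.1185    ]
 [0.49943108 0.04240299 0.1185    ]
 [0.50185414 0.29149104 0.1185    ]] [0.24163263 0.19645418 0.24909983]
bar [0.5229 0.2276 0.1535]
bar [0.523  0.1114 0.1535]
bar [0.523  0.1695 0.1535]
bottles top [ 0.6958 -0.1072  0.14  ]
bottles top [ 0.6825 -0.2336  0.14  ]
wash [ 0.688  -0.3933  0.175 ]
[[-0.94  0.34 -0.  ]
 [ 0.34  0.94 -0.  ]
 [ 0.   -0.   -1.  ]]
```

```bash
python3 - <<'E'
from h import *
movel([.212,.588,.30],v=.2)
move_pose([.508,-.123,.25],quat(np.pi))
wait(.2)
T,K=wristT();im=read_camera("wrist");cv2.imwrite("pics/w1.png",im[:,:,::-1])
np.savez("w1.npz",T=T,K=K)
print(get_tcp_pos(),get_joint_pos(),get_time())
E
```

```text
[ 0.50813766 -0.12267054  0.25001254] [-2.59656349e-01  2.39603571e-01  1.82931660e+00  1.88823587e-05
  1.07261246e+00 -1.83106810e+00] 3.6083
```

View pics/w1.png

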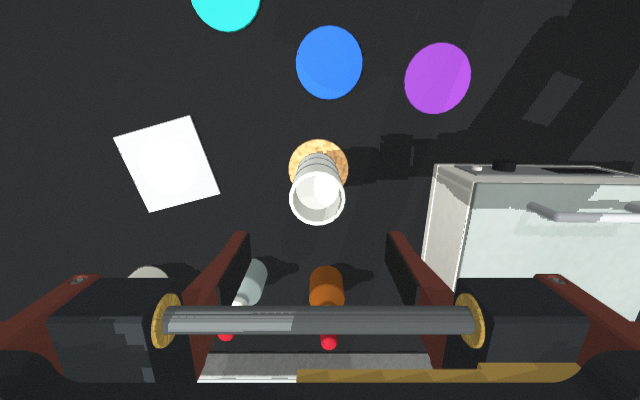

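The wrist view shows the dish rim centred at about (317,197), spanning columns 289–345. The pad corners are (113,138), (191,115), (219,194) and (149,212).

```bash
python3 - <<'E'
from h import *
d=np.load("w1.npz");T,K=d["T"],d["K"]
for p in[(317,197),(289,197),(345,197)]: print(unproj(T,K,p,.144))
P=np.array([unproj(T,K,p,.004) for p in[(113,138),(191,115),(219,194),(149,212)]]);print("pad",P.mean(0),np.linalg.norm(np.diff(P,axis=0),axis=1))
print(unproj(T,K,(319,165),.006))
for p,q in(([.508,-.123,.106],quat(np.pi)),([.502,-.346,.018],quat(np.pi)),([.52,.17,.135],quat(np.pi/2)),([.52,.17,.135],quat(-np.pi/2)),([.60,.17,.3],quat(np.pi/2))): print(inverse_kinematics(p,q))
E
```

```text
[ 0.5067301  -0.12388223  0.144     ]
[ 0.50678196 -0.15224074  0.144     ]
[ 0.50667825 -0.09552937  0.144     ]
pad [ 0.50284617 -0.34613437  0.004     ] [0.12149458 0.11932391 0.11699304]
[ 0.49984645 -0.12132127  0.006     ]
[-0.26032351  0.44789031  1.93172224  0.          0.76198011 -1.83111983]
[-0.62298938  0.68525508  1.756107    0.          0.70023057 -2.19378571]
[ 2.94216836e-01  4.30874637e-01  1.86436347e+00 -4.44089210e-16
  8.46354549e-01  2.94216836e-01]
None
[ 2.57013681e-01  3.46005171e-01  1.55949503e+00 -4.44089210e-16
  1.23609245e+00  2.57013681e-01]
```

```bash
python3 - <<'E'
from h import *
movel([.5072,-.1232,.16],v=.15); 
print(movel([.5072,-.1232,.106],v=.06,until_force=8),get_tcp_pos())
command_gripper(0.0);print("w",get_grip_width()*88,get_finger_force(),get_ft_force())
movel([.5072,-.1232,.125],v=.03);movel([.5072,-.1232,.22],v=.12)
print("w",get_grip_width()*88,get_finger_force(),get_ft_force(),get_time())
cv2.imwrite("pics/w2.png",np.vstack([read_camera("wrist")[:,:,::-1][60:300,100:540],cv2.resize(read_camera("top")[:,:,::-1][150:240,280:445],(440,240))]))
E
```

```text
False [ 0.50747381 -0.12327517  0.10624846]
w 58.58152702927405 29.999945294111967 [-0.0364986  -0.8259206   1.13148201]
w 58.35055194838728 29.99920466914773 [ 0.59022456  0.25509859 -1.16036094] 7.7083
```

View pics/w2.png

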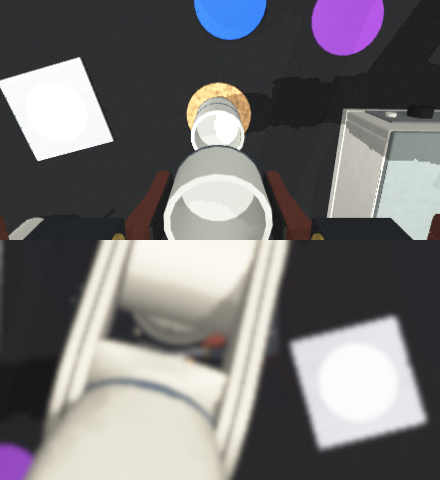

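The dish is held and the other two are still stacked. Next I place it on the pad.

```bash
python3 - <<'E'
from h import *
movel([.502,-.346,.20],v=.12)
movel([.502,-.346,.05],v=.12)
print(movel([.502,-.346,.0145],v=.02,until_force=2),get_tcp_pos(),get_ft_force())
z=get_tcp_pos()[2]
command_gripper(1.0);wait(.3);print(get_finger_force(),get_ft_force())
movel([.502,-.346,.20],v=.15);wait(.1)
T,K=wristT();np.savez("w3.npz",T=T,K=K);print(get_time())
cv2.imwrite("pics/w3.png",read_camera("wrist")[:,:,::-1])
E
```

```text
True [ 0.50195855 -0.34600575  0.01616117] [-0.99609088  0.01943406  5.11899108]
0.0 [ 1.30849729 -0.39727426  0.80805076]
15.1917
```

View pics/w3.png

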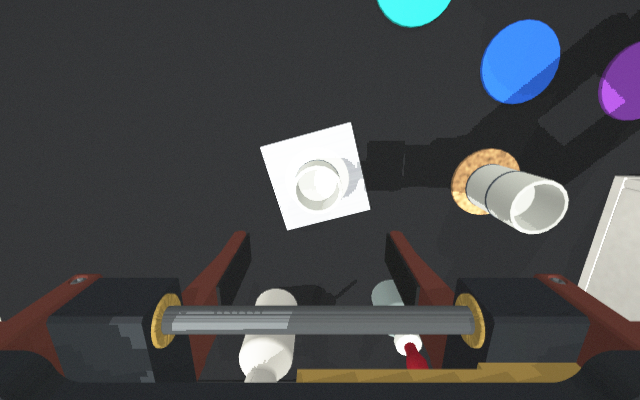

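The dish stands upright near the middle of the pad, with its rim around (318,185), and the two other dishes are still stacked at (510,195). Next I hover over the handle.

```bash
cat >> h.py <<'E'
def hq(t):
    q=(R.from_euler('y',-t)*R.from_euler('z',np.pi/2)*R.from_euler('x',np.pi)).as_quat()
    return [q[3],q[0],q[1],q[2]]
E
python3 - <<'E'
from h import *
d=np.load("w3.npz");print("dish rim",unproj(d["T"],d["K"],(318,185),.054), "pad", unproj(d["T"],d["K"],(315,176),.004))
movel([.502,-.346,.30],v=.2)
move_pose([.523,.1695,.27],hq(0));wait(.2)
T,K=wristT();np.savez("w4.npz",T=T,K=K);print(get_time())
cv2.imwrite("pics/w4.png",read_camera("wrist")[:,:,::-1])
for t in(0,15,25,35,50): 
    a=np.array([np.sin(np.radians(t)),0,-np.cos(np.radians(t))])
    print(t,inverse_kinematics(list(np.array([.6184,.1695,.272])+.017*a),hq(np.radians(t))))
E
```

```text
dish rim [ 0.49729053 -0.34562909  0.054     ] pad [ 0.49801854 -0.34944063  0.004     ]
18.2167
0 [ 2.48964361e-01  4.14108285e-01  1.56402663e+00 -4.44089210e-16
  1.16345774e+00  2.48964361e-01]
15 [ 0.28181613  0.31493877  1.73705737 -0.09681027  0.84001827  0.33741811]
25 [ 0.30732406  0.26751639  1.84986165 -0.22256965  0.61772057  0.46252632]
35 [ 0.33510767  0.24082685  1.95775097 -0.50057837  0.40393465  0.74394925]
50 None
```

View pics/w4.png

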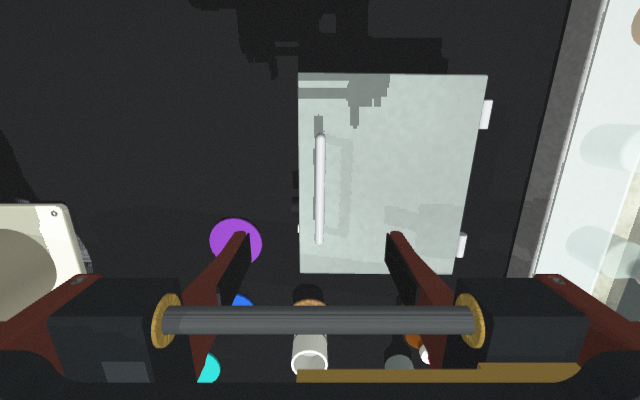

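The wrist view shows the bar running from (320,136) to (319,242), the lid's front edge at column 299 and its hinges at right.

```bash
python3 - <<'E'
from h import *
d=np.load("w4.npz");T,K=d["T"],d["K"]
a,b=[unproj(T,K,p,.1535) for p in((320,136),(319.5,242))];print(a,b,np.linalg.norm(a-b))
print([unproj(T,K,p,.1185) for p in((299,74),(300,272),(487,75),(453,273))])
E
```

```text
[0.52531139 0.22889516 0.1535    ] [0.52509956 0.11373633 0.1535    ] 0.1151590215867139
[array([0.50362361, 0.28888239, 0.1185    ]), array([0.50016897, 0.053247  , 0.1185    ]), array([0.69893992, 0.28798292, 0.1185    ]), array([0.69894281, 0.05183154, 0.1185    ])]
```

```bash
python3 - <<'E'
from h import *
movel([.5242,.170,.17],v=.12)
print(movel([.5242,.170,.1375],v=.05,until_force=8),get_tcp_pos())
command_gripper(0.0);wait(.1)
print("w",get_grip_width()*88,get_finger_force(),get_ft_force(),get_tcp_pos(),get_time())
E
```

```text
False [0.5242982  0.17005736 0.13749205]
w 9.026476973502056 30.009025633335114 [ 5.55712128 -0.89821923 -3.56090229] [0.52529178 0.17005691 0.13761802] 21.3417
```

```bash
python3 - <<'E'
from h import *
bx,y,l=.5255,.170,.016
hx,hz=bx+.175,.1105;r=np.hypot(.175,.043);a0=np.arctan2(.043,.175)
for d in range(5,55,5):
    a=np.radians(d);t=a/2
    b=np.array([hx-r*np.cos(a0+a),y,hz+r*np.sin(a0+a)])
    movel(list(b+l*np.array([np.sin(t),0,-np.cos(t)])),hq(t),v=.06)
    f=np.array(get_ft_force())
    if d%10==0 or np.linalg.norm(f)>25: print(d,f.round(1),round(get_finger_force(),1),round(get_grip_width()*88,1),round(get_time(),1))
    if np.linalg.norm(f)>40: break
wait(.5)
q=R.from_quat(np.roll(get_ee_rot(),-1)).as_matrix();b=np.array(get_tcp_pos())-l*q[:,2]
print("lid",np.degrees(np.arctan2(b[2]-hz,hx-b[0])-a0),np.hypot(b[2]-hz,hx-b[0])-r,get_ft_force(),get_time())
s=read_camera("scene")[:,:,::-1];cv2.imwrite("pics/s5.png",s)
E
```

```text
10 [-3.8 -1.  -0.1] 30.0 9.4 22.2
20 [-10.5   0.6   2.7] 30.0 9.2 23.0
30 [-17.9  -1.5  13. ] 30.0 9.0 23.9
40 [-9.2 -4.6  9.4] 30.0 8.9 24.7
50 [-4.6 -4.5  2.9] 30.0 9.3 25.6
lid 50.08865780947353 0.0004268225889730304 [-4.64570282 -5.67255716  2.87960759] 26.0583
```

View pics/s5.png

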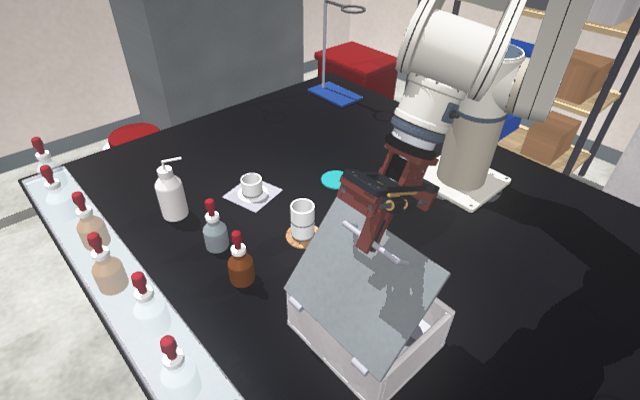

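The lid is held open with the bar between the fingers. The dish stands on the pad at (251,187), the other two are stacked at (302,220), and the bottles are untouched. I'll check the angle against the front lid corner at (449,273), then hand in.

```bash
python3 - <<'E'
from h import *
i=camera_info("scene");T=np.linalg.inv(i["T"]);K=i["intrinsics"]
for d in(44,47,50,53,56):
    a=np.radians(d);c=[]
    for y in(.05,.29):
        p=T@[.7005-.2*np.cos(a)-.008*np.sin(a),y,.1105+.2*np.sin(a)+.008*np.cos(a),1]
        c.append((K[0][2]-K[0][0]*p[0]/p[2],K[1][2]+K[1][1]*p[1]/p[2]))
    print(d,np.round(c,0).tolist())
E
```

```text
44 [[346.0, 195.0], [458.0, 269.0]]
47 [[343.0, 193.0], [456.0, 268.0]]
50 [[340.0, 192.0], [454.0, 267.0]]
53 [[337.0, 191.0], [452.0, 267.0]]
56 [[334.0, 190.0], [450.0, 267.0]]
```

```bash
python3 - <<'E'
from h import *
print(get_finger_force(),get_ft_force(),job_done(),get_time())
E
```

```text
the job is handed in; nothing more can be done
the job is handed in; nothing more can be done
```

I handed the job in with the top dish standing upright near the middle of the pad, the other two still stacked on the coaster, the bottles untouched, and the arm holding the lid at about 50° (from arm position; the camera check was too coarse to confirm it); no verdict was returned.

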